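# Set up the clipped drip tray with a slat crib

## Robot

A 6-joint arm with a two-finger parallel gripper is mounted at the origin on the work surface. World frame = base frame: x ahead of the robot, y to its left, z up, the work surface at z = 0. Lengths are in m, angles in rad, forces in N, time in s.
With the tool pointing down it reaches from about 0.35 to 0.875 m from the base axis. Payload 4.2 kg.
Tool frame: the origin (TCP) lies on the centre line of the jaws, within the pads' length; the fingertips stand ctrl.finger_overhang ahead of it and the grasp point (between the pads) lies 11 mm behind it (ctrl.finger_overhang is the distance from the TCP to the fingertips, in m); z points along the fingers, y is the line along which they close (so a half turn about z gives the same grasp; the last joint's range is limited). The gripper opens to 87 mm and grips with 3 to 60 N. Pads are 19 mm wide; open, the fingers measure 117 mm over their backs; the gripper's body (75 mm by 190 mm) begins 51 mm behind the grasp point.
Start: joints at [1.59, 0.385, 0.008, 0, -1.194, -0.259], TCP at [0.148, 0.607, 0.231] pointing down, gripper open.
Joint ranges: [-3.14, 3.14], [-1.21, 2.06], [-1.07, 1.41], [-3.16, 2.05], [-2.99, -0.16], [-3.1, 3.1]. Speed limits (rad/s): [2.79, 2.79, 3.14, 3.14, 3.14, 3.14].

## Interface

Orientations are given as a 3x3 rotation matrix whose columns are the frame's x, y, z axes.
In Python, from workcell import ctrl gives the robot as it stands.
- The arm moves only by the tool play_rows, never from a script. Its argument "plan" is text: rows parted by semicolons, each of 7 numbers parted by spaces: the turn, a rotation vector about the tool's x, y, z in rad, then the shift along the tool's x, y, z in mm, then the finger opening in mm, from 0 to 87. A call has 1 to 20 rows; each row is the pose to reach, as a shift and turn from the pose commanded when the call began, along the tool's axes at that moment; what a row does not reach only later rows make up. A row lasts 1/10 s, in which the tool goes at most 50 mm and 8.59 degrees, less where a joint would pass 70% of its speed; a pose out of reach is approached as far as the arm can. A call with a gripper value outside its range is refused whole. The fingers move at their own pace and stop on an object; "newtons" is the grip in N (left out, the last holds). Time passes only in rows, so rows that repeat a pose let the fingers close. It gives the time, the measured TCP pose, the force, the opening and the grip force at its end, in the units of the state.
- ctrl.observe(): the state, without advancing time (a new reading comes with each control period).
- ctrl.grab_frame(name): name is "side" or "top" or "wrist"; returns a dict with "color" (400x640x3 uint8, red, green, blue), "fx", "fy", "cx", "cy" (pixels), "eye" and "orientation" of the camera in the world; the wrist camera has in their place "tool_from_camera" (4x4, takes a point from camera to tool coordinates, whose origin is the TCP and whose axes are the flange's). Camera axes: x right, y down, z forward; pixel columns grow to the right and rows downward; lengths in m; the calibration is good to about 2 mm. A picture is of the moment at which its call begins: read the wrist's pose just before it. There is no depth.
- ctrl.job_done(): hands the job in; it is judged then, once.
The state is a dict: "t": time; "q": joint angles; "dq": joint speeds; "effort": joint torques, N m; "eef_pos": TCP position; "orientation": TCP orientation; "force": force on the tool from outside, world axes, zero at the start; "ft_torque": the same for the moment, N m; "grip_width": opening from 0.0 (shut) to 1.0 (fully open); "finger_force": force on a finger pad.
Only numpy, scipy, OpenCV 4.12 (cv2) and the standard library are available. Lean on these libraries where they do the work, as an engineer would, in place of code of your own. Each camera call takes 0.05 s, during which the arm holds its last target. There are 200 camera calls.

## Task

Get the drying corner ready: push the loose drip tray away from you until its tall back wall lies flat against the metal rail, roughly centred on it. In the tray build a two-layer crib: the two long slats flat on the tray floor, parallel to the rail with their middles about 6 cm apart, then the two short slats across them, their middles about 8 cm apart and centred. Finally squeeze open every sprung clip there is (two or three) and let it snap shut upright over the tray's back wall and the rail together, so that it pinches the two to each other; leave everything else where it stands.

Things in the scene. Friction and masses are not known exactly. Their poses are not given: they have to be found in the camera images.
- rail: low upright metal board, 4 mm thick, 300 mm long, 50 mm high, fixed to the shelf by a 6 mm thick foot on its far side; origin at the middle of the board's underside; x is the normal of the board and points away from the robot, y runs along the board, z up. Its near face is at x = -2 mm
- tray: loose white drip tray, 160 mm (x) by 240 mm (y), floor 4 mm thick, walls 4 mm thick; front and side walls rise to 22 mm above the shelf, the back wall (+x side, towards the rail) to 50 mm like the rail; about 0.5 kg; origin at the centre of its underside, z up
- tray_back (a point): point on the outer face of the tray's tall back wall, at the middle of its length, 25 mm up
- tray_front (a point): point on the outer face of the tray's low front wall, at the middle of its length, 11 mm up
- long1: long bamboo slat, 200 x 28 x 15 mm, lying flat; origin at the centre of its underside, x along its length, z up
- long2: long bamboo slat, 200 x 28 x 15 mm, lying flat; origin at the centre of its underside, x along its length, z up
- short1: short bamboo slat, 100 x 28 x 15 mm, lying flat; origin at the centre of its underside, x along its length, z up
- short2: short bamboo slat, 100 x 28 x 15 mm, lying flat; origin at the centre of its underside, x along its length, z up
- clip1: grey sprung clip (may be absent), standing on closed jaws, 74 mm high, 50 mm wide in x; origin under its centre, between the jaw tips, z up. Hinge pin along x, 34 mm up. Handles (36 mm wide, 32 to 74 mm up) spread in a V, 52 mm over the top in y; pressed parallel against a stop (about 26 mm over outsides, 7 N) they open the jaw tips 22 mm in y; an edge may enter 28 mm deep. Released, it snaps shut
- clip2: grey sprung clip (may be absent), standing on closed jaws, 74 mm high, 50 mm wide in x; origin under its centre, between the jaw tips, z up. Hinge pin along x, 34 mm up. Handles (36 mm wide, 32 to 74 mm up) spread in a V, 52 mm over the top in y; pressed parallel against a stop (about 26 mm over outsides, 7 N) they open the jaw tips 22 mm in y; an edge may enter 28 mm deep. Released, it snaps shut
- clip3: grey sprung clip (may be absent), standing on closed jaws, 74 mm high, 50 mm wide in x; origin under its centre, between the jaw tips, z up. Hinge pin along x, 34 mm up. Handles (36 mm wide, 32 to 74 mm up) spread in a V, 52 mm over the top in y; pressed parallel against a stop (about 26 mm over outsides, 7 N) they open the jaw tips 22 mm in y; an edge may enter 28 mm deep. Released, it snaps shut
- cup: bystander: steel sippy cup, 68 mm across, 85 mm tall, with a handle; beyond it to the left (x 0.74 to 0.78, y 0.48 to 0.54) is a fixed round drying stand, 220 mm across, with bottles up to 182 mm high
- scoop: bystander: pink measuring scoop, 52 mm across, 30 mm tall, 75 mm handle; to its right (x 0.77 to 0.80, y -0.55 to -0.51) is a fixed sterilizer box, 200 x 280 mm, 175 mm high
- dish: bystander: white dish, 90 mm across, 20 mm tall
- jar: bystander: glass jar, 70 mm across, 90 mm tall
Mind the look-alikes: they are no part of the job. Leave any purple look-alike of the clip1 alone. Leave any blue look-alike of the long2 alone.

How it is judged:
By the outcome, as a careful person would: the job done as asked, in the order asked, and still so for the second after the job is handed in, with the robot touching nothing.
Of clip1, clip2, clip3 only 2 to 3 are there at a start; the rules pass over those that are not, and their reading is None.
At some moment in a run one of short1, short2 may be knocked a few centimetres aside while the robot is not near it.
It also fails if it takes over 210 s, if anything falls off the work surface, if the arm or the gripper's body presses on something with over 40 N, if the wrist force passes 120 N, or if a joint passes its speed limit or range.

## Working session

There is one attempt and no reset: what is moved stays moved. The work goes in short steps, Python scripts to look and compute and a tool call to move; the robot and the scene stay as the last step left them, time stands still between calls to the robot, and variables do not carry over. Pictures are saved under pics/ and viewed, at most 14 in all, crops included, and the job is handed in when it is done.

Besides the shell and the picture viewer there is one more tool, called as name(argument=value, ...) on one line, values as JSON. play_rows: Moves the arm, as the interface text tells. Its arguments: {"type":"object","properties":{"plan":{"type":"string"},"newtons":{"type":"number"}},"required":["plan"]}

```bash
ls; mkdir -p pics
cat > h.py <<'E'
from workcell import ctrl
import numpy as np, cv2
def snap(n,f):
    s=ctrl.observe(); g=ctrl.grab_frame(n); cv2.imwrite('pics/'+f,cv2.cvtColor(g['color'],cv2.COLOR_RGB2BGR))
    if 'eye' in g: E,R=np.array(g['eye']),np.array(g['orientation'])
    else:
        T=np.array(g['tool_from_camera']); Rt=np.array(s['orientation']); E=np.array(s['eef_pos'])+Rt@T[:3,3]; R=Rt@T[:3,:3]
    np.savez('pics/'+f+'.npz',E=E,R=R,K=[g['fx'],g['fy'],g['cx'],g['cy']])
    return g
def w(f,u,v,z):
    d=np.load('pics/'+f+'.npz'); fx,fy,cx,cy=d['K']; r=d['R']@np.array([(u-cx)/fx,(v-cy)/fy,1]); E=d['E']
    return E+r*(z-E[2])/r[2]
def px(f,p):
    d=np.load('pics/'+f+'.npz'); fx,fy,cx,cy=d['K']; c=d['R'].T@(np.array(p)-d['E']); return np.array([c[0]/c[2]*fx+cx,c[1]/c[2]*fy+cy])
E
python3 - <<'E'
from h import *
s=ctrl.observe()
print(ctrl.finger_overhang,{k:np.round(v,3).tolist() for k,v in s.items()})
for n in ('top','side'):
    snap(n,n+'0.png'); d=np.load('pics/'+n+'0.png.npz'); print(d['E'],d['R'].round(3),d['K'])
E
```

```text
pics
0.008 {'t': 0.0, 'q': [1.59, 0.386, 0.007, -0.001, -1.194, -0.259], 'dq': [0.002, 0.001, -0.0, 0.001, -0.001, -0.0], 'effort': [-0.0, -39.066, 18.741, 4.22, 0.011, -0.0], 'eef_pos': [0.148, 0.607, 0.229], 'orientation': [[0.971, -0.238, -0.0], [-0.238, -0.971, -0.002], [0.0, 0.002, -1.0]], 'force': [0.259, 0.134, 0.076], 'ft_torque': [-0.03, 0.012, -0.001], 'finger_force': 0.0, 'grip_width': 1.001}
[ 0.38775146 -0.03557779  1.14224902] [[ 0.002 -0.99   0.138]
 [-1.     0.     0.02 ]
 [-0.02  -0.138 -0.99 ]] [371.46046464 371.46046464 316.49042229 202.58907333]
[ 0.43988052 -1.05905384  0.8080402 ] [[ 0.994 -0.063  0.087]
 [-0.107 -0.579  0.808]
 [-0.    -0.813 -0.582]] [421.34770782 421.34770782 318.20628586 188.83669862]
```

View pics/top0.png

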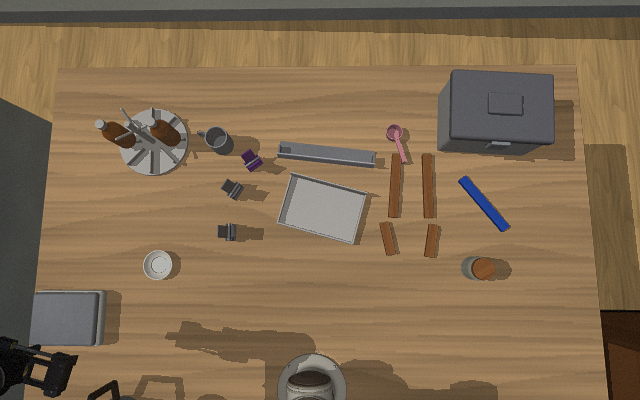

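View pics/side0.png

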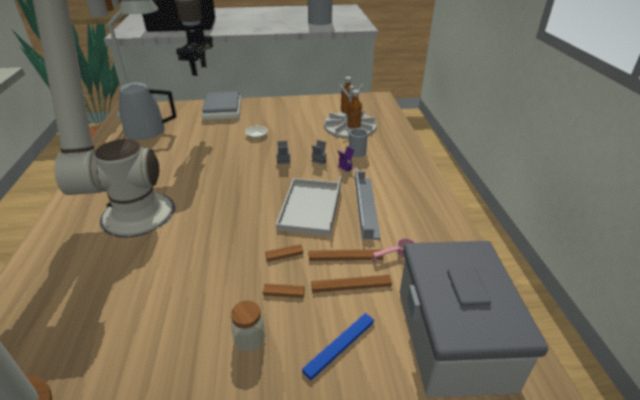

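The top view shows grey clips at (232,189) and (228,232), and a purple look-alike at (251,160). The rail runs (278,153)–(375,160) and the tray's centre is at (323,208). The long slats are at (396,185) and (428,185), the short ones at (389,238) and (432,240). I'll zoom in next.

Run:
```python
from h import *
a=cv2.imread('pics/top0.png')[115:285,205:460]
cv2.imwrite('pics/c0.png',cv2.resize(a,None,fx=3,fy=3,interpolation=cv2.INTER_CUBIC))
```

```text
(no output)
```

View pics/c0.png

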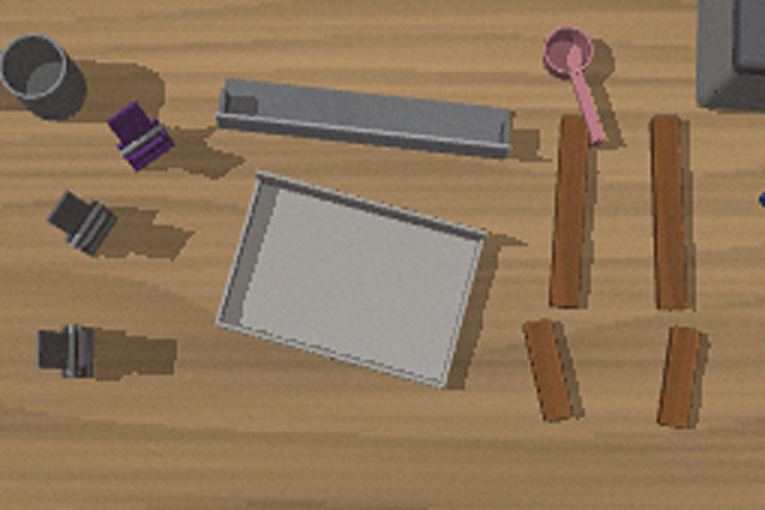

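```bash
cat >> h.py <<'E'
def c(p,z,f='top0.png',o=(205,115),s=3): return w(f,(p[0]+.5)/s-.5+o[0],(p[1]+.5)/s-.5+o[1],z)[:2]
E
python3 - <<'E'
from h import *
def rep(n,P,z):
    P=[c(p,z) for p in P]; P=np.array(P); (cx,cy),(a,b),_=cv2.minAreaRect((P*1000).astype(np.float32))
    L=P[3]-P[0]; print(n,P.mean(0).round(4),'dims',round(a),round(b),'yaw x-axis deg',np.degrees(np.arctan2(L[1],L[0])).round(1))
A,B=c((219,117),.05),c((508,149),.05); print('rail',A,B,(A+B)/2,np.linalg.norm(A-B),np.degrees(np.arctan2(*(A-B)[::-1]))-90)
t=[c((258,172),.05),c((487,234),.05),c((443,387),.022),c((217,325),.022)]; print('tray',np.round(t,4).tolist(),np.mean(t,0),np.linalg.norm(t[0]-t[1]),np.linalg.norm(t[0]-t[3]),np.degrees(np.arctan2(*(t[0]-t[1])[::-1]))-90)
rep('l1',[(562,115),(588,115),(578,307),(550,306)],.015)
rep('l2',[(651,115),(680,115),(687,309),(657,308)],.015)
rep('s1',[(524,322),(550,319),(572,415),(545,421)],.015)
rep('s2',[(671,326),(699,328),(689,428),(658,425)],.015)
for n,P in (('cA',[(38,330),(38,368)]),('cB',[(67,190),(48,220)]),('purple',[(135,102),(108,125)])): print(n,[c(p,.074).round(4).tolist() for p in P])
print('cA pin ends',c((78,325),.034),c((78,378),.034),'cB',c((112,213),.034),c((80,250),.034))
print('cup',c((35,60),.085),'scoop tip',c((600,140),.01))
E
```

```text
rail [0.68982468 0.10443273] [ 0.65597593 -0.18611539] [ 0.6729003  -0.04084133] 0.2925131607124142 -6.644983015026213
tray [[0.633, 0.0643], [0.5698, -0.1637], [0.4197, -0.1207], [0.4816, 0.1064]] [ 0.52601136 -0.02843312] 0.23661531661743576 0.15715719170793876 -15.496042288645697
l1 [ 0.6008 -0.2526] dims 28 202 yaw x-axis deg 175.1
l2 [ 0.5997 -0.3535] dims 30 201 yaw x-axis deg 179.6
s1 [ 0.4382 -0.2264] dims 101 28 yaw x-axis deg -169.2
s2 [ 0.4309 -0.3575] dims 31 102 yaw x-axis deg 170.4
cA [[0.4723, 0.2729], [0.4357, 0.2715]]
cB [[0.6099, 0.2497], [0.58, 0.2673]]
purple [[0.6987, 0.1851], [0.6754, 0.2113]]
cA pin ends [0.48046744 0.2443852 ] [0.4276453  0.24256672] cB [0.59437624 0.21363651] [0.55641933 0.24496885]
cup [0.73867277 0.28325327] scoop tip [ 0.67512338 -0.28695483]
```

Two grey clips are present and clip3 is absent. The slat, tray and rail sizes check out. Next I'll write a planner helper and start the push.

```bash
cat >> h.py <<'E'
from scipy.spatial.transform import Rotation as Ro
def plan(*wps):
    """wps: (x,y,z[m],yaw deg of tool y axis). Prints relative rows from the measured pose."""
    s=ctrl.observe(); p=np.array(s['eef_pos']); R=np.array(s['orientation']); p0,R0=p,R
    print('at',p.round(4),'yaw y',np.degrees(np.arctan2(R[1,1],R[0,1])).round(1))
    for x,y,z,a in wps:
        best=None
        for k in (0,180):
            b=np.radians(a+k); T=np.array([[-np.sin(b),np.cos(b),0],[np.cos(b),np.sin(b),0],[0,0,-1.]]);
            q6=np.arctan2(T[1,0],T[0,0])-np.arctan2(y,x)+np.pi/2; q6=(q6+np.pi)%(2*np.pi)-np.pi
            r=Ro.from_matrix(R0.T@T); m=Ro.from_matrix(R.T@T).magnitude()
            if abs(q6)<2.7 and (best is None or m<best[0]): best=(m,T,q6,r)
        m,T,q6,r=best; P=np.array([x,y,z]); n=max(np.linalg.norm(P-p)/.05,np.degrees(m)/8.59)
        print(r.as_rotvec().round(3),((R0.T@(P-p0))*1000).round(1),'rows>=%.1f q6 %.2f'%(n,q6)); p,R=P,T
E
python3 - <<'E'
from h import *
plan((.40,-.01,.2,83.4),(.40,-.01,.018,83.4))
E
```

```text
at [0.1483 0.6066 0.2296] yaw y -103.7
[ 0.002  0.    -0.125] [391.1 539.1  30.6] rows>=13.3 q6 1.48
[ 0.002  0.    -0.125] [391.  538.7 212.6] rows>=3.6 q6 1.48
```

play_rows(plan="0.002 0 -0.125 391 539 31 87;0.002 0 -0.125 391 539 31 87;0.002 0 -0.125 391 539 31 87;0.002 0 -0.125 391 539 31 87;0.002 0 -0.125 391 539 31 87;0.002 0 -0.125 391 539 31 87;0.002 0 -0.125 391 539 31 87;0.002 0 -0.125 391 539 31 87;0.002 0 -0.125 391 539 31 87;0.002 0 -0.125 391 539 31 87;0.002 0 -0.125 391 539 31 87;0.002 0 -0.125 391 539 31 87;0.002 0 -0.125 391 539 31 87;0.002 0 -0.125 391 539 31 87;0.002 0 -0.125 391 539 31 87;0.002 0 -0.125 391 539 31 87;0.002 0 -0.125 391 539 31 87;0.002 0 -0.125 391 539 31 87")

```text
t: 1.9
eef_pos: [0.4, -0.0084, 0.1997]
orientation: [[0.994, -0.112, 0.001], [-0.112, -0.994, 0.002], [0.0, -0.002, -1.0]]
force: [0.0, 1.0, 0.2]
grip_width: 1.002
finger_force: 0.0
```

Run:
```python
from h import *
snap('wrist','w1.png')
plan((.40,-.01,.2,83.4),(.40,-.01,.017,83.4),(.435,-.014,.017,83.4),(.49,-.0205,.017,83.4),(.502,-.022,.017,83.4))
```

```text
at [ 0.4    -0.0084  0.1997] yaw y -96.5
[-0.002 -0.     0.003] [ 0.1  1.6 -0.3] rows>=0.0 q6 1.48
[-0.002 -0.     0.003] [1.000e-01 2.000e+00 1.827e+02] rows>=3.7 q6 1.48
[-0.002 -0.     0.003] [ 35.3   2.1 182.7] rows>=0.7 q6 1.49
[-0.002 -0.     0.003] [ 90.7   2.3 182.7] rows>=1.1 q6 1.50
[-0.002 -0.     0.003] [102.8   2.5 182.7] rows>=0.2 q6 1.50
```

View pics/w1.png

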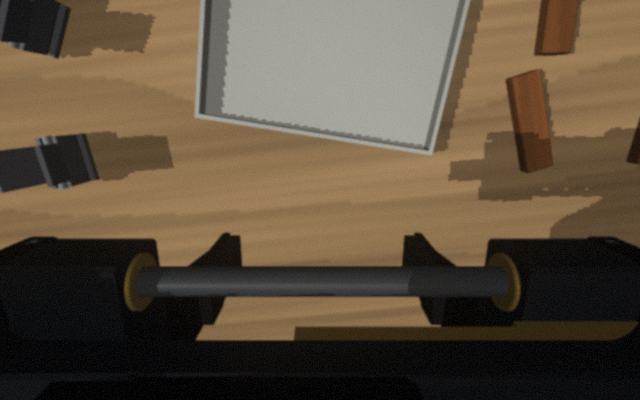

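The wrist view shows the tray's front edge from (197,116) to (432,153), with free space below the fingers. I'll go down and push.

play_rows(plan="0 0 0 0 2 60 87;0 0 0 0 2 110 87;0 0 0 0 2 150 87;0 0 0 0 2 183 87;0 0 0 0 2 183 87;0 0 0 10 2 183 87;0 0 0 20 2 183 87;0 0 0 30 2 183 87;0 0 0 38 2 183 87;0 0 0 45 2 183 87;0 0 0 52 2 183 87;0 0 0 59 2 183 87;0 0 0 66 2 183 87;0 0 0 73 2 183 87;0 0 0 80 2 183 87;0 0 0 85 2 183 87;0 0 0 90 2 183 87;0 0 0 93 2 183 87;0 0 0 95 2 183 87;0 0 0 95 2 183 87")

```text
t: 3.95
eef_pos: [0.495, -0.0218, 0.0166]
orientation: [[0.993, -0.114, 0.001], [-0.114, -0.993, 0.002], [0.001, -0.002, -1.0]]
force: [-0.5, -0.2, -1.0]
grip_width: 1.002
finger_force: 0.4
```

play_rows(plan="0 0 0 2 0 0 87;0 0 0 4 0 0 87;0 0 0 4 0 0 87")

```text
t: 4.25
eef_pos: [0.4989, -0.0223, 0.0166]
orientation: [[0.993, -0.115, 0.001], [-0.115, -0.993, 0.002], [0.001, -0.002, -1.0]]
force: [-1.5, -1.0, 0.6]
grip_width: 0.999
finger_force: 0.5
```

play_rows(plan="0 0 0 2 0 0 87;0 0 0 4 0 0 87;0 0 0 6 0 0 87;0 0 0 6 0 0 87")

```text
t: 4.65
eef_pos: [0.5032, -0.0231, 0.0164]
orientation: [[0.993, -0.115, -0.003], [-0.115, -0.993, 0.002], [-0.003, -0.001, -1.0]]
force: [-5.5, 1.7, 2.9]
grip_width: 0.997
finger_force: 2.6
```

Run:
```python
from h import *
snap('wrist','w2.png'); snap('top','top2.png')
a=cv2.imread('pics/top2.png')[115:285,205:460]
a=cv2.resize(a,None,fx=2,fy=2,interpolation=cv2.INTER_CUBIC); b=cv2.imread('pics/w2.png')[:240]
o=np.zeros((590,640,3),np.uint8); o[:240]=b; o[250:590,:510]=a; cv2.imwrite('pics/c2.png',o)
```

```text
(no output)
```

View pics/c2.png

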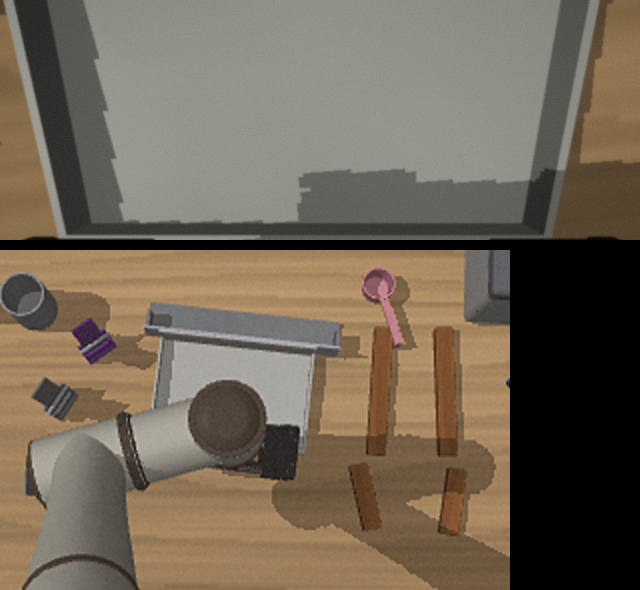

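The tray is against the rail, but it seems offset about 10 mm to the left: crop margins are 11 px left against 24 px right. I'll press a bit more, back off and measure from above.

play_rows(plan="0 0 0 2 0 0 87;0 0 0 4 0 0 87;0 0 0 4 0 0 87;0 0 0 -10 0 0 87;0 0 0 -20 0 0 87;0 0 0 -20 0 -50 87;0 0 0 -10 0 -100 87;0 0 0 10 0 -150 87;0 0 0 40 0 -200 87;0 0 0 70 0 -250 87;0 0 0 80 0 -300 87;0 0 0 80 0 -320 87;0 0 0 80 0 -320 87;0 0 0 80 0 -320 87;0 0 0 80 0 -320 87")

```text
t: 6.25
eef_pos: [0.5832, -0.0327, 0.3353]
orientation: [[0.993, -0.115, -0.001], [-0.115, -0.993, 0.002], [-0.002, -0.002, -1.0]]
force: [-0.4, -0.7, -1.2]
grip_width: 0.999
finger_force: 0.0
```

Run:
```python
from h import *
print(ctrl.observe()['eef_pos'],np.array(ctrl.observe()['orientation']).round(3)); snap('wrist','w3.png')
```

```text
[ 0.58319613 -0.03272065  0.3353041 ] [[ 0.993 -0.115 -0.001]
 [-0.115 -0.993  0.002]
 [-0.002 -0.002 -1.   ]]
```

View pics/w3.png

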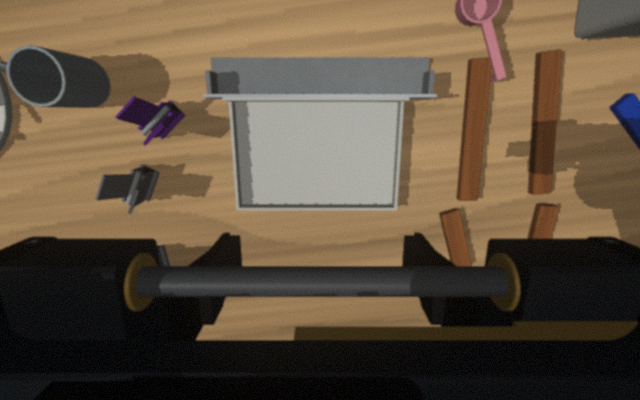

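The tray is flat on the rail and centred: the rail spans x 205–436 and the tray back 229–409, so the offset is about 2 mm. I'll measure the poses from this frame.

Run:
```python
from h import *
f='w3.png'; W=lambda u,v,z:w(f,u,v,z)[:2]
A,B=W(205,97,.05),W(436,97,.05); print('rail',A,B,(A+B)/2,np.linalg.norm(A-B),np.degrees(np.arctan2(*(A-B)[::-1]))-90)
t=[W(229,99,.05),W(409,99,.05),W(397,209,.022),W(238,209,.022)];print('tray',np.round(t,4).tolist(),np.mean(t,0),np.linalg.norm(t[0]-t[1]),np.linalg.norm(t[0]-t[3]))
for P in ([(471,58),(490,60),(479,200),(459,198)],[(537,51),(563,50),(552,194),(529,192)]):
    P=np.array([W(*p,.015) for p in P]); print(P.mean(0),cv2.minAreaRect((P*1000).astype(np.float32)),np.degrees(np.arctan2(*((P[0]-P[3]+P[1]-P[2])[::-1]))))
plan((.60,-.253,.12,85.1),(.60,-.253,.015,85.1))
d=np.load('pics/w3.png.npz'); print(d['E'],d['R'].round(3))
```

```text
rail [0.69106443 0.10743165] [ 0.65706947 -0.18780977] [ 0.67406695 -0.04018906] 0.29719211813438673 -6.56827956215399
tray [[0.6851, 0.0772], [0.6586, -0.1532], [0.5033, -0.1357], [0.5304, 0.1011]] [ 0.59435006 -0.02766827] 0.23194356890100926 0.15656507392960003
[ 0.60191071 -0.25283389] ((601.7750854492188, -251.6903839111328), (30.25562286376953, 199.61981201171875), 86.4198989868164) -4.244525893266962
[ 0.60050547 -0.35199255] ((599.4310913085938, -351.97705078125), (34.4182014465332, 202.4008331298828), 89.89037322998047) -0.10185811736863111
at [ 0.5831 -0.0328  0.335 ] yaw y -96.6
[-0.002  0.002 -0.029] [ 42.5 217.2 214.6] rows>=6.2 q6 1.88
[-0.002  0.002 -0.029] [ 42.8 217.3 319.6] rows>=2.1 q6 1.88
[ 0.65557612 -0.04098462  0.49050799] [[-0.114 -0.958 -0.264]
 [-0.993  0.109  0.033]
 [-0.003  0.266 -0.964]]
```

play_rows(plan="0 0 -0.02 8 40 40 60;0 0 -0.025 17 85 85 60;0 0 -0.025 25 130 130 60;0 0 -0.025 34 175 175 60;0 0 -0.025 43 217 215 60;0 0 -0.025 43 217 215 60;0 0 -0.025 43 217 260 60;0 0 -0.025 43 217 300 60;0 0 -0.025 43 217 323 60;0 0 -0.025 43 217 323 60;0 0 -0.025 43 217 323 60;0 0 -0.025 43 217 323 15;0 0 -0.025 43 217 323 15;0 0 -0.025 43 217 323 15;0 0 -0.025 43 217 323 15;0 0 -0.025 43 217 323 15;0 0 -0.025 43 217 323 15", newtons=25)

```text
t: 8.0
eef_pos: [0.6017, -0.2527, 0.0133]
orientation: [[0.996, -0.09, 0.001], [-0.09, -0.996, 0.002], [0.0, -0.002, -1.0]]
force: [0.4, 0.2, -0.2]
grip_width: 0.317
finger_force: 25.0
```

Run:
```python
from h import *
s=ctrl.observe(); print(s['finger_force'],s['grip_width']*87)
plan((.601,-.2525,.09,85.5),(.6227,-.0312,.09,-6.6),(.6227,-.0312,.0165,-6.6))
```

```text
25.000028908252716 27.556146861053076
at [ 0.6017 -0.2527  0.0133] yaw y -95.1
[-0.002 -0.    -0.011] [ -0.7  -0.3 -76.7] rows>=1.5 q6 1.89
[-2.000e-03  1.000e-03  1.596e+00] [   1.1 -222.6  -76.3] rows>=10.7 q6 -0.07
[-2.000e-03  1.000e-03  1.596e+00] [   1.  -222.5   -2.8] rows>=1.5 q6 -0.07
```

play_rows(plan="0 0 0 0 0 -40 15;0 0 0 0 0 -77 15;0 0 0.15 0 -20 -77 15;0 0 0.3 0 -42 -77 15;0 0 0.45 0 -64 -77 15;0 0 0.6 0 -86 -77 15;0 0 0.75 0 -108 -77 15;0 0 0.9 0 -130 -77 15;0 0 1.05 0 -152 -77 15;0 0 1.2 0 -174 -77 15;0 0 1.35 1 -196 -77 15;0 0 1.5 1 -215 -77 15;0 0 1.597 1 -222.5 -77 15;0 0 1.597 1 -222.5 -77 15;0 0 1.597 1 -222.5 -77 15")

```text
t: 9.5
eef_pos: [0.6224, -0.0314, 0.0905]
orientation: [[-0.113, -0.994, 0.0], [-0.994, 0.113, 0.002], [-0.002, 0.0, -1.0]]
force: [-0.9, 0.8, -0.9]
grip_width: 0.318
finger_force: 25.0
```

Run:
```python
from h import *
plan((.6227,-.0312,.09,-6.6),(.6227,-.0312,.018,-6.6),(.6227,-.0312,.11,-6.6),(.6,-.352,.11,89.8),(.6,-.352,.013,89.8))
snap('wrist','w4.png')
```

```text
at [ 0.6224 -0.0314  0.0905] yaw y 173.5
[0.    0.002 0.001] [-0.2 -0.2  0.5] rows>=0.0 q6 -0.07
[0.    0.002 0.001] [-0.  -0.3 72.5] rows>=1.4 q6 -0.07
[0.    0.002 0.001] [ -0.2  -0.2 -19.5] rows>=1.8 q6 -0.07
[2.000e-03 1.000e-03 1.461e+00] [321.1 -14.1 -20.1] rows>=9.7 q6 -1.04
[2.000e-03 1.000e-03 1.461e+00] [321.3 -14.1  76.8] rows>=1.9 q6 -1.04
```

play_rows(plan="0 0 0 0 0 30 15;0 0 0 0 0 55 15;0 0 0 0 0 68 15;0 0 0 0 0 73 15;0 0 0 0 0 73 15;0 0 0 0 0 73 15;0 0 0 0 0 73 42;0 0 0 0 0 73 42;0 0 0 0 0 73 42;0 0 0 0 0 60 42;0 0 0 0 0 30 42;0 0 0 0 0 -20 42;0 0 0 0 0 -60 42;0 0 0 0 0 -60 42")

```text
t: 10.95
eef_pos: [0.6269, -0.0312, 0.1593]
orientation: [[-0.114, -0.993, 0.016], [-0.993, 0.114, 0.003], [-0.005, -0.016, -1.0]]
force: [-0.2, 0.3, 0.3]
grip_width: 0.483
finger_force: 0.0
```

Run:
```python
from h import *
snap('wrist','w5.png')
plan((.6,-.352,.11,89.8),(.6,-.352,.013,89.8))
```

```text
at [ 0.6248 -0.0311  0.1557] yaw y 173.4
[-0.004  0.01   1.459] [321.8 -11.9  44.4] rows>=9.7 q6 -1.04
[-0.004  0.01   1.459] [322.2 -11.1 141.4] rows>=1.9 q6 -1.04
```

View pics/w5.png

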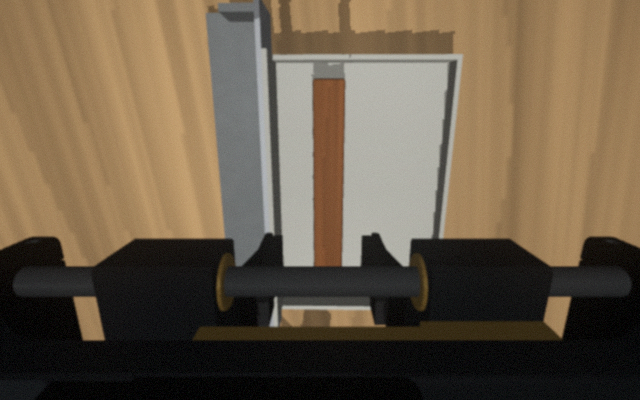

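The far long slat lies parallel to the rail in the tray (seen at (328,170)). Now long2.

play_rows(plan="0 0 0.1 10 0 0 60;0 0 0.25 45 -1 0 60;0 0 0.4 90 -3 10 60;0 0 0.55 135 -5 20 60;0 0 0.7 180 -7 30 60;0 0 0.85 225 -9 40 60;0 0 1 265 -11 40 60;0 0 1.15 300 -13 40 60;0 0 1.3 321 -14 40 60;0 0 1.46 321 -14 40 60;0 0 1.46 321 -14 40 60;0 0 1.46 321 -14 85 60;0 0 1.46 321 -14 120 60;0 0 1.46 321 -14 137 60;0 0 1.46 321 -14 137 60;0 0 1.46 321 -14 137 60;0 0 1.46 321 -14 137 60")

```text
t: 12.7
eef_pos: [0.5996, -0.3511, 0.0132]
orientation: [[-1.0, 0.003, 0.001], [0.003, 1.0, 0.002], [-0.001, 0.002, -1.0]]
force: [0.1, 0.6, 0.0]
grip_width: 0.691
finger_force: 0.0
```

play_rows(plan="0 0 0 0 0 0 15;0 0 0 0 0 0 15;0 0 0 0 0 0 15;0 0 0 0 0 0 15;0 0 0 0 0 0 15;0 0 0 0 0 0 15")

```text
t: 13.3
eef_pos: [0.5994, -0.3517, 0.0131]
orientation: [[-1.0, 0.005, 0.0], [0.005, 1.0, 0.002], [-0.0, 0.002, -1.0]]
force: [0.1, -0.1, 0.7]
grip_width: 0.319
finger_force: 25.0
```

Run:
```python
from h import *
plan((.6,-.352,.09,89.8),(.5631,-.0244,.09,-6.6),(.5631,-.0244,.018,-6.6))
```

```text
at [ 0.5994 -0.3517  0.0131] yaw y 89.7
[ 0.002  0.    -0.002] [ -0.6  -0.1 -76.9] rows>=1.5 q6 -1.04
[ 1.000e-03  2.000e-03 -1.461e+00] [ 38.  327.3 -76.3] rows>=9.7 q6 -0.07
[ 1.000e-03  2.000e-03 -1.461e+00] [ 38.  327.1  -4.3] rows>=1.4 q6 -0.07
```

play_rows(plan="0 0 0 0 0 -40 15;0 0 0 0 0 -77 15;0 0 -0.1 2 20 -77 15;0 0 -0.25 6 55 -77 15;0 0 -0.4 10 90 -77 15;0 0 -0.55 14 130 -77 15;0 0 -0.7 18 170 -77 15;0 0 -0.85 22 210 -77 15;0 0 -1 26 250 -77 15;0 0 -1.15 30 285 -77 15;0 0 -1.3 35 315 -77 15;0 0 -1.4 38 327 -77 15;0 0 -1.461 38 327 -77 15;0 0 -1.461 38 327 -77 15;0 0 -1.461 38 327 -77 15;0 0 -1.461 38 327 -77 15")

```text
t: 14.9
eef_pos: [0.563, -0.025, 0.0905]
orientation: [[-0.116, -0.993, 0.0], [-0.993, 0.116, 0.002], [-0.002, 0.0, -1.0]]
force: [0.3, -0.2, -0.7]
grip_width: 0.316
finger_force: 25.0
```

Run:
```python
from h import *
plan((.5631,-.0244,.018,-6.6))
```

```text
at [ 0.563  -0.025   0.0905] yaw y 173.3
[ 0.     0.002 -0.001] [-0.4 -0.  72.5] rows>=1.4 q6 -0.07
```

play_rows(plan="0 0 0 -0.4 0 30 15;0 0 0 -0.4 0 55 15;0 0 0 -0.4 0 68 15;0 0 0 -0.4 0 73 15;0 0 0 -0.4 0 73 15;0 0 0 -0.4 0 73 15;0 0 0 -0.4 0 73 42;0 0 0 -0.4 0 73 42;0 0 0 -0.4 0 73 42;0 0 0 0 0 60 42;0 0 0 0 0 30 42;0 0 0 0 0 -10 42;0 0 0 0 0 -30 42;0 0 0 0 0 -30 42;0 0 0 0 0 -30 42;0 0 0 0 0 -30 42")

```text
t: 16.5
eef_pos: [0.5622, -0.0247, 0.1198]
orientation: [[-0.115, -0.993, -0.002], [-0.993, 0.115, 0.002], [-0.002, 0.002, -1.0]]
force: [0.6, -0.9, -0.6]
grip_width: 0.484
finger_force: 0.0
```

Run:
```python
from h import *
plan((.38,-.28,.22,-92))
```

```text
at [ 0.5622 -0.0247  0.1198] yaw y 173.4
[ 0.003 -0.     1.49 ] [ 274.4  151.8 -100.4] rows>=9.9 q6 -0.97
```

play_rows(plan="0 0 -0.15 10 5 -50 70;0 0 -0.3 30 15 -80 70;0 0 -0.45 60 30 -100 70;0 0 -0.6 95 50 -100 70;0 0 -0.75 130 70 -100 70;0 0 -0.9 170 90 -100 70;0 0 -1.05 205 110 -100 70;0 0 -1.2 240 130 -100 70;0 0 -1.35 274 152 -100 70;0 0 -1.5 274 152 -100 70;0 0 -1.65 274 152 -100 70;0 0 -1.65 274 152 -100 70;0 0 -1.65 274 152 -100 70;0 0 -1.65 274 152 -100 70")

```text
t: 17.9
eef_pos: [0.3802, -0.2794, 0.2192]
orientation: [[0.999, -0.037, -0.002], [-0.037, -0.999, 0.003], [-0.002, -0.003, -1.0]]
force: [0.4, -1.6, 0.2]
grip_width: 0.805
finger_force: 0.0
```

Run:
```python
from h import *
snap('wrist','w6.png')
plan((.438,-.226,.11,-79.2))
```

```text
at [ 0.3804 -0.2794  0.2194] yaw y -92.1
[-0.003  0.001 -0.225] [ 55.8 -55.2 109.4] rows>=2.7 q6 2.24
```

View pics/w6.png

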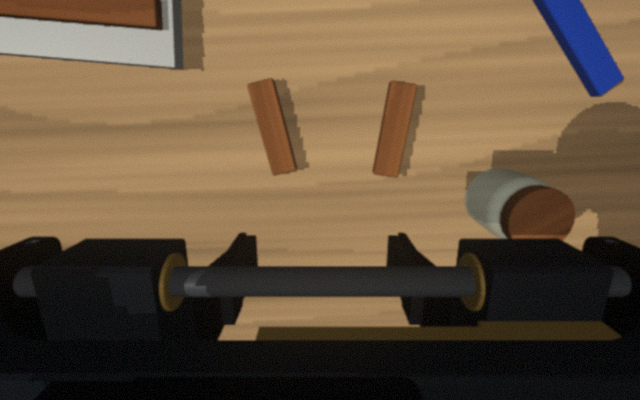

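```bash
cat >> h.py <<'E'
def slat(f,P,z=.015):
    P=np.array([w(f,*p,z)[:2] for p in P]); d=P[0]-P[3]+P[1]-P[2]; r=cv2.minAreaRect((P*1000).astype(np.float32))
    print(P.mean(0).round(4),np.round(r[1],1),'yaw',np.degrees(np.arctan2(d[1],d[0])).round(1))
E
python3 - <<'E'
from h import *
slat('w6.png',[(249,86),(271,79),(294,170),(274,175)])
slat('w6.png',[(391,82),(416,84),(399,177),(374,174)])
plan((.438,-.226,.1,-79.2))
E
```

```text
[ 0.437  -0.2272] [97.9 24.2] yaw 11.0
[ 0.4303 -0.3588] [28.3 98.8] yaw -9.4
at [ 0.3804 -0.2794  0.2194] yaw y -92.1
[-0.003  0.001 -0.225] [ 55.8 -55.2 119.4] rows>=2.9 q6 2.24
```

Both short slats are where they were, at (271,127) and (395,130). I'll grasp short1.

play_rows(plan="0 0 -0.1 20 -20 40 60;0 0 -0.22 40 -40 80 60;0 0 -0.225 55.3 -54.4 120 60;0 0 -0.225 55.3 -54.4 120 60;0 0 -0.225 55.3 -54.4 165 60;0 0 -0.225 55.3 -54.4 195 60;0 0 -0.225 55.3 -54.4 206 60;0 0 -0.225 55.3 -54.4 206 60;0 0 -0.225 55.3 -54.4 206 60;0 0 -0.225 55.3 -54.4 206 15;0 0 -0.225 55.3 -54.4 206 15;0 0 -0.225 55.3 -54.4 206 15;0 0 -0.225 55.3 -54.4 206 15;0 0 -0.225 55.3 -54.4 206 15;0 0 -0.225 55.3 -54.4 206 15;0 0 -0.225 55.3 -54.4 206 15")

```text
t: 19.55
eef_pos: [0.438, -0.2268, 0.0144]
orientation: [[0.982, 0.188, 0.0], [0.188, -0.982, 0.002], [0.001, -0.002, -1.0]]
force: [-0.1, 0.8, 3.0]
grip_width: 0.317
finger_force: 25.0
```

Run:
```python
from h import *
plan((.438,-.226,.1,-79.2),(.5975,.0119,.1,-96.6),(.5975,.0119,.035,-96.6))
```

```text
at [ 0.438  -0.2268  0.0144] yaw y -79.1
[-0.002 -0.001  0.001] [  0.3  -0.9 -85.6] rows>=1.7 q6 2.24
[-0.002 -0.001  0.305] [ 201.7 -204.5  -85.1] rows>=5.7 q6 1.44
[-0.002 -0.001  0.305] [ 201.6 -204.4  -20.1] rows>=1.3 q6 1.44
```

play_rows(plan="0 0 0 0 0 -45 15;0 0 0 0 0 -86 15;0 0 0.05 30 -30 -86 15;0 0 0.15 60 -61 -86 15;0 0 0.25 90 -92 -86 15;0 0 0.305 120 -122 -86 15;0 0 0.305 150 -152 -86 15;0 0 0.305 180 -182 -86 15;0 0 0.305 201.7 -204.5 -86 15;0 0 0.305 201.7 -204.5 -86 15;0 0 0.305 201.7 -204.5 -86 15;0 0 0.305 201.7 -204.5 -55 15;0 0 0.305 201.7 -204.5 -32 15;0 0 0.305 201.7 -204.5 -24 15;0 0 0.305 201.7 -204.5 -20.5 15;0 0 0.305 201.7 -204.5 -20.5 15;0 0 0.305 201.7 -204.5 -20.5 15")

```text
t: 21.25
eef_pos: [0.5983, 0.0118, 0.0364]
orientation: [[0.993, -0.116, 0.003], [-0.116, -0.993, 0.002], [0.002, -0.003, -1.0]]
force: [-0.0, 0.3, 0.1]
grip_width: 0.316
finger_force: 25.0
```

play_rows(plan="0 0 0 0 0 0 40;0 0 0 0 0 0 40;0 0 0 0 0 0 40;0 0 0 0 0 -15 40;0 0 0 0 0 -50 40;0 0 0 0 0 -85 40;0 0 0 -10 10 -120 60;0 0 0 -40 40 -150 60;0 0 0 -60 60 -150 60;0 0 0 -60 60 -150 60;0 0 0 -60 60 -150 60;0 0 0 -60 60 -150 60")

```text
t: 22.45
eef_pos: [0.5314, -0.0407, 0.1848]
orientation: [[0.993, -0.115, 0.0], [-0.115, -0.993, 0.002], [0.0, -0.002, -1.0]]
force: [0.5, -0.0, -0.5]
grip_width: 0.684
finger_force: 0.0
```

Run:
```python
from h import *
snap('wrist','w7.png'); snap('top','top7.png')
a=cv2.imread('pics/top7.png'); b=cv2.imread('pics/top0.png')
o=np.vstack([cv2.imread('pics/w7.png')[:250],cv2.resize(a[110:280,300:500],None,fx=2,fy=2,interpolation=cv2.INTER_CUBIC).copy()[:, :].__class__(0)] ) if 0 else None
o=np.zeros((600,640,3),np.uint8); o[:250]=cv2.imread('pics/w7.png')[:250]; o[255:595,:500]=cv2.resize(a[110:280,220:470],None,fx=2,fy=2,interpolation=cv2.INTER_CUBIC); cv2.imwrite('pics/c7.png',o)
plan((.4306,-.3585,.12,-99.5),(.4306,-.3585,.0135,-99.5))
```

```text
at [ 0.5315 -0.0405  0.1844] yaw y -96.6
[-0.002  0.001  0.051] [-63.6 327.6  63.9] rows>=6.8 q6 2.10
[-0.002  0.001  0.051] [-63.6 327.8 170.4] rows>=2.1 q6 2.10
```

View pics/c7.png

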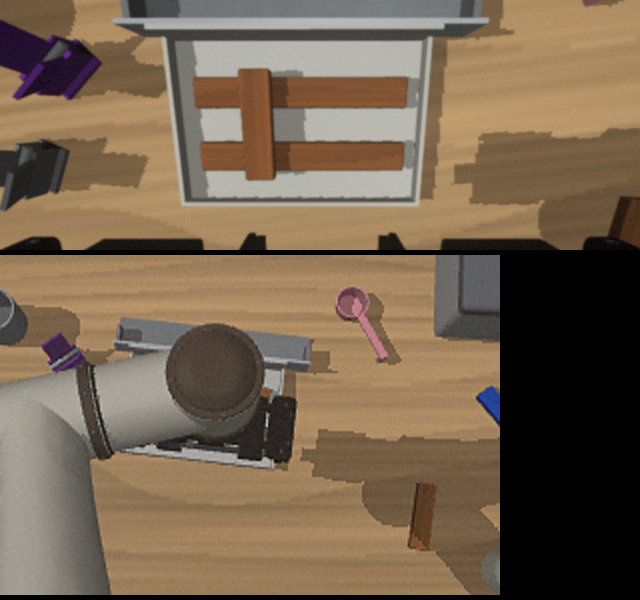

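Short1 lies squarely across both long slats at (257,124), and short2 is still in place at about (432,240) in the top view. I'll fetch short2.

play_rows(plan="0 0 0.05 -10 45 10 60;0 0 0.05 -20 90 20 60;0 0 0.05 -30 138 30 60;0 0 0.05 -40 185 40 60;0 0 0.05 -50 232 50 60;0 0 0.05 -58 280 64 60;0 0 0.05 -63.6 327.7 64 60;0 0 0.05 -63.6 327.7 64 60;0 0 0.05 -63.6 327.7 64 60;0 0 0.05 -63.6 327.7 64 60")

```text
t: 23.55
eef_pos: [0.4304, -0.3583, 0.1199]
orientation: [[0.986, -0.164, -0.0], [-0.164, -0.986, 0.002], [-0.001, -0.002, -1.0]]
force: [-0.1, 1.1, 0.4]
grip_width: 0.693
finger_force: 0.0
```

Run:
```python
from h import *
f='w8.png'; g=snap('wrist',f); a=cv2.cvtColor(g['color'],cv2.COLOR_RGB2HSV)[:235]
P=[px(f,(.4306+x,-.3585+y,.015)) for x,y in ((.05,0),(0,0),(-.05,0))]; print(np.round(P))
plan((.4306,-.3585,.0135,-99.5))
t=snap('top','top8.png'); d=cv2.absdiff(cv2.imread('pics/top7.png'),cv2.imread('pics/top8.png')).max(2)
print('short2 area diff',d[215:265,405:450].mean())
```

```text
[[313. 142.]
 [323. 203.]
 [332. 258.]]
at [ 0.4305 -0.358   0.1202] yaw y -99.4
[-0.002  0.     0.002] [  0.2   0.7 106.7] rows>=2.1 q6 2.10
short2 area diff 46.56488888888889
```

View pics/w8.png

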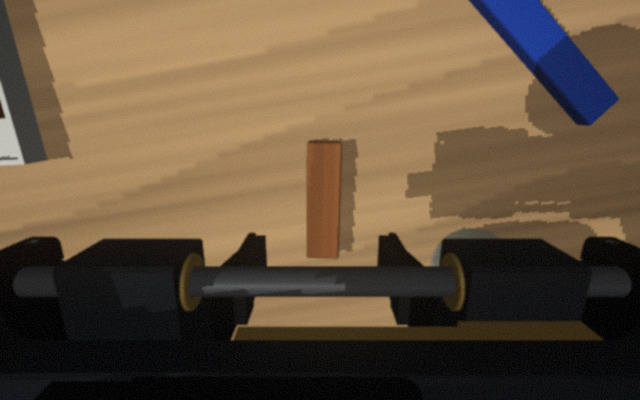

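Run:
```python
from h import *
print('jar lid',w('top0.png',485,268,.09)); print('from w6',w('w6.png',537,213,.09), w('w6.png',497,195,.045))
```

```text
jar lid [ 0.35149053 -0.48134762  0.09      ]
from w6 [ 0.35713678 -0.47385151  0.09      ] [ 0.36312311 -0.46003337  0.045     ]
```

The jar is only about 3 mm from the gripper body at this spot. I'll grip 15 mm further along the slat for clearance.

play_rows(plan="0 0 0 15 0.7 40 60;0 0 0 15 0.7 80 60;0 0 0 15 0.7 100 60;0 0 0 15 0.7 106.5 60;0 0 0 15 0.7 106.5 60;0 0 0 15 0.7 106.5 60;0 0 0 15 0.7 106.5 15;0 0 0 15 0.7 106.5 15;0 0 0 15 0.7 106.5 15;0 0 0 15 0.7 106.5 15;0 0 0 15 0.7 106.5 15;0 0 0 15 0.7 106.5 15;0 0 0 15 0.7 106.5 15")

```text
t: 24.95
eef_pos: [0.4446, -0.3621, 0.0141]
orientation: [[0.986, -0.165, 0.0], [-0.165, -0.986, 0.002], [0.0, -0.002, -1.0]]
force: [0.1, -0.3, 1.0]
grip_width: 0.319
finger_force: 24.9
```

Run:
```python
from h import *
plan((.6032,-.0692,.1,-96.6),(.6032,-.0692,.034,-96.6))
```

```text
at [ 0.4446 -0.3621  0.0141] yaw y -99.5
[-0.002 -0.    -0.051] [ 108.1 -315.2  -85.3] rows>=6.9 q6 1.57
[-0.002 -0.    -0.051] [ 108.1 -315.   -19.3] rows>=1.3 q6 1.57
```

play_rows(plan="0 0 0 0 0 -45 15;0 0 0 0 0 -86 15;0 0 -0.05 15 -40 -86 15;0 0 -0.05 30 -86 -86 15;0 0 -0.05 45 -132 -86 15;0 0 -0.05 60 -178 -86 15;0 0 -0.05 76 -224 -86 15;0 0 -0.05 92 -268 -86 15;0 0 -0.05 103 -300 -86 15;0 0 -0.05 108 -315 -86 15;0 0 -0.05 108 -315 -86 15;0 0 -0.05 108 -315 -86 15;0 0 -0.05 108 -315 -55 15;0 0 -0.05 108 -315 -32 15;0 0 -0.05 108 -315 -24 15;0 0 -0.05 108 -315 -20.5 15;0 0 -0.05 108 -315 -20.5 15;0 0 -0.05 108 -315 -20.5 15")

```text
t: 26.75
eef_pos: [0.6039, -0.0695, 0.0362]
orientation: [[0.993, -0.116, 0.003], [-0.116, -0.993, 0.002], [0.002, -0.002, -1.0]]
force: [0.1, -0.3, 0.0]
grip_width: 0.318
finger_force: 24.9
```

play_rows(plan="0 0 0 0 0 0 40;0 0 0 0 0 0 40;0 0 0 0 0 0 40;0 0 0 0 0 -15 40;0 0 0 0 0 -50 40;0 0 0 0 0 -85 40;0 0 0 -10 0 -120 60;0 0 0 -40 -30 -150 60;0 0 0 -60 -50 -190 60;0 0 0 -70 -60 -230 60;0 0 0 -70 -60 -240 60;0 0 0 -70 -60 -240 60;0 0 0 -70 -60 -240 60;0 0 0 -70 -60 -240 60")

```text
t: 28.15
eef_pos: [0.5397, -0.0024, 0.2729]
orientation: [[0.993, -0.116, -0.004], [-0.116, -0.993, 0.001], [-0.004, -0.001, -1.0]]
force: [-0.3, 0.3, -0.1]
grip_width: 0.687
finger_force: 0.0
```

Run:
```python
from h import *
snap('wrist','w9.png'); print(ctrl.observe()['eef_pos'])
```

```text
[ 0.53984218 -0.00245852  0.27294314]
```

View pics/w9.png

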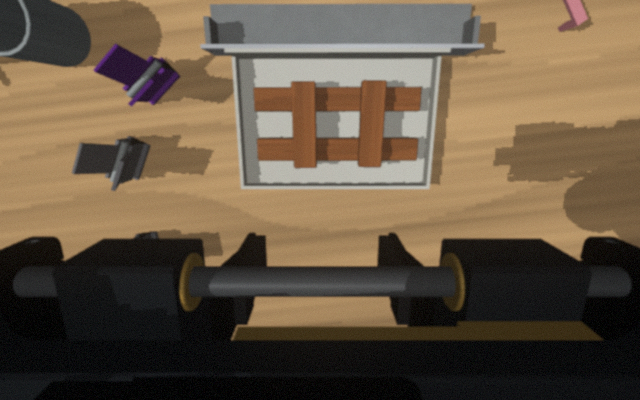

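The crib is complete: short slats at (304,124) and (372,124) across both long ones. Next, a look at the two clips.

Run:
```python
from h import *
f='w9.png'
for z,P in ((.034,[(292,82),(316,82),(317,167),(293,167)]),(.034,[(363,81),(386,81),(383,167),(359,167)])): slat(f,P,z)
A,B=w(f,203,46,.05)[:2],w(f,483,46,.05)[:2]; print('rail',(A+B)/2,np.linalg.norm(A-B))
plan((.41,.235,.24,-90))
```

```text
[0.598 0.012] [29.2 97.4] yaw -6.8
[ 0.5892 -0.0677] [29.2 98.5] yaw -6.7
rail [ 0.67584027 -0.04010401] 0.29707802011166706
at [ 0.5398 -0.0025  0.2729] yaw y -96.7
[-0.001  0.004 -0.117] [-156.5 -220.7   33.7] rows>=5.5 q6 1.05
```

play_rows(plan="0 0 -0.05 -30 -40 10 87;0 0 -0.1 -60 -80 20 87;0 0 -0.115 -90 -120 30 87;0 0 -0.115 -115 -160 33 87;0 0 -0.115 -140 -200 33 87;0 0 -0.115 -156 -221 33 87;0 0 -0.115 -156 -221 33 87;0 0 -0.115 -156 -221 33 87;0 0 -0.115 -156 -221 33 87;0 0 -0.115 -156 -221 33 87")

```text
t: 29.2
eef_pos: [0.4115, 0.2346, 0.2422]
orientation: [[1.0, -0.003, -0.0], [-0.003, -1.0, 0.001], [-0.0, -0.001, -1.0]]
force: [-0.3, 1.4, 0.7]
grip_width: 0.997
finger_force: 0.0
```

Run:
```python
from h import *
snap('wrist','w10.png'); print(ctrl.observe()['eef_pos'],np.load('pics/w10.png.npz')['E'])
a=cv2.imread('pics/w10.png')[0:235,180:480]; print(px('w10.png',(.454,.25,.05)),px('w10.png',(.58,.235,.05)))
cv2.imwrite('pics/w10c.png',cv2.resize(cv2.imread('pics/w10.png')[0:240,160:480],None,fx=2.5,fy=2.5,interpolation=cv2.INTER_CUBIC))
```

```text
[0.41147747 0.23468717 0.2422908 ] [0.48414385 0.23461637 0.39745886]
[307.78375079 142.01114579] [321.7584921    7.55397799]
```

View pics/w10c.png

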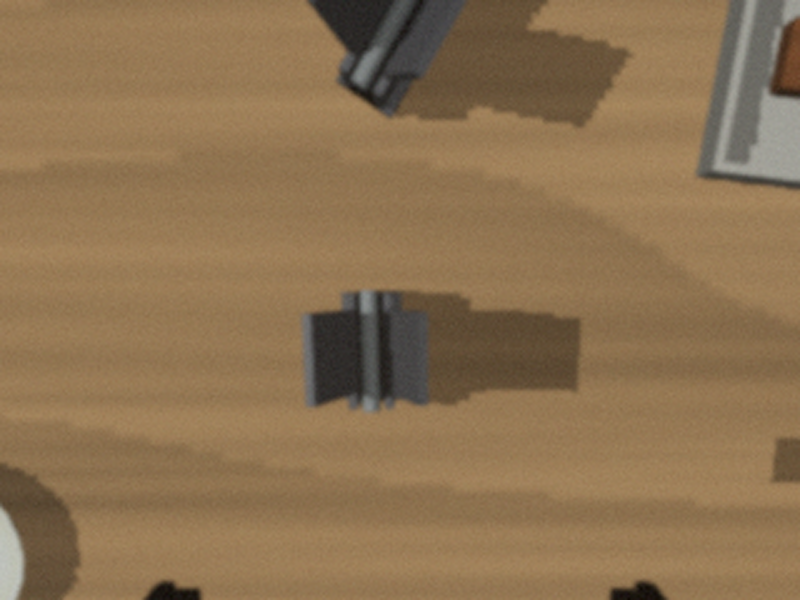

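Clip A stands at crop (370,355) with its pin almost along world x; its handle tops are at crop x 303 and 427. I'll work out its pose.

Run:
```python
from h import *
C=lambda p,z:c(p,z,'w10.png',(160,0),2.5)
T=[C((303,313),.074),C((306,406),.074),C((427,311),.074),C((428,404),.074)]; print(np.round(T,4).tolist(),np.mean(T,0))
P=C((370,290),.036),C((372,410),.036); print(np.round(P,4).tolist(),np.mean(P,0),np.linalg.norm(P[0]-P[1]))
f='w9.png'; Q=w(f,134,138,.036),w(f,114,187,.036); print('B rough',np.round(Q,4),np.linalg.norm(Q[0]-Q[1]))
m=np.mean(P,0); plan((m[0],m[1],.16,-91),(m[0],m[1],.052,-91))
```

```text
[[0.4725, 0.2747], [0.4364, 0.2748], [0.4731, 0.2268], [0.4371, 0.2262]] [0.45476447 0.25061086]
[[0.4806, 0.2503], [0.4289, 0.2502]] [0.45478132 0.2502386 ] 0.05166976060443699
B rough [[0.6077 0.2142 0.036 ]
 [0.5525 0.2547 0.036 ]] 0.06841477337809679
at [0.4115 0.2347 0.2423] yaw y -90.2
[-0.001  0.     0.015] [ 43.3 -15.6  82.3] rows>=1.9 q6 1.05
[-0.001  0.     0.015] [ 43.3 -15.4 190.3] rows>=2.2 q6 1.05
```

play_rows(plan="0 0 0.003 20 -8 40 80;0 0 0.003 43 -15.5 82 80;0 0 0.003 43 -15.5 82 80;0 0 0.003 43 -15.5 120 80;0 0 0.003 43 -15.5 150 80;0 0 0.003 43 -15.5 175 80;0 0 0.003 43 -15.5 190 80;0 0 0.003 43 -15.5 190 80;0 0 0.003 43 -15.5 190 80;0 0 0.003 43 -15.5 190 60;0 0 0.003 43 -15.5 190 45;0 0 0.003 43 -15.5 190 35;0 0 0.003 43 -15.5 190 20;0 0 0.003 43 -15.5 190 20;0 0 0.003 43 -15.5 190 20;0 0 0.003 43 -15.5 190 20;0 0 0.003 43 -15.5 190 20", newtons=20)

```text
t: 30.95
eef_pos: [0.4546, 0.2508, 0.0542]
orientation: [[1.0, -0.002, 0.001], [-0.002, -1.0, -0.0], [0.001, 0.0, -1.0]]
force: [1.4, -8.5, 15.9]
grip_width: 0.288
finger_force: 15.8
```

Run:
```python
from h import *
print(ctrl.observe()['grip_width']*87)
plan((.4548,.2504,.15,-90),(.6649,-.1016,.15,173.4),(.6649,-.1016,.078,173.4))
```

```text
25.092421228817244
at [0.4546 0.2508 0.0542] yaw y -90.1
[ 0.    -0.001 -0.002] [  0.3   0.4 -95.8] rows>=1.9 q6 1.07
[-1.000e-03 -1.000e-03  1.684e+00] [211.1 352.  -95.5] rows>=11.2 q6 0.04
[-1.000e-03 -1.000e-03  1.684e+00] [211.  352.  -23.5] rows>=1.4 q6 0.04
```

play_rows(plan="0 0 0 0 0 -40 20;0 0 0 0 0 -80 20;0 0 0.1 5 10 -100 20;0 0 0.25 20 35 -100 20;0 0 0.4 40 68 -100 20;0 0 0.55 60 102 -100 20;0 0 0.7 80 136 -100 20;0 0 0.85 100 170 -100 20;0 0 1 122 204 -100 20;0 0 1.15 142 238 -100 20;0 0 1.3 163 272 -100 20;0 0 1.45 184 306 -100 20;0 0 1.58 202 338 -100 20;0 0 1.684 211 352 -100 20;0 0 1.684 211 352 -100 20;0 0 1.684 211 352 -100 20;0 0 1.684 211 352 -100 20;0 0 1.684 211 352 -100 20")

```text
t: 32.75
eef_pos: [0.6634, -0.1004, 0.1522]
orientation: [[-0.115, -0.993, 0.0], [-0.993, 0.115, 0.002], [-0.002, -0.0, -1.0]]
force: [0.3, 1.0, 0.5]
grip_width: 0.226
finger_force: 6.5
```

Run:
```python
from h import *
plan((.6649,-.1016,.080,173.4))
for n in ('wrist','side'): snap(n,n+'11.png')
print(px('side11.png',(.665,-.1,.1)))
u,v=px('side11.png',(.665,-.1,.08)).astype(int)
a=cv2.resize(cv2.imread('pics/side11.png')[v-60:v+50,u-60:u+60],None,fx=3,fy=3,interpolation=cv2.INTER_CUBIC)
b=cv2.imread('pics/wrist11.png')[:240]
o=np.zeros((580,640,3),np.uint8); o[:240]=b; o[245:245+a.shape[0],:a.shape[1]]=a; cv2.imwrite('pics/c11.png',o)
```

```text
at [ 0.6634 -0.1004  0.1522] yaw y 173.4
[-0.     0.002  0.   ] [ 1.1 -1.6 72.2] rows>=1.4 q6 0.04
[360.43760605 191.13238834]
```

View pics/c11.png

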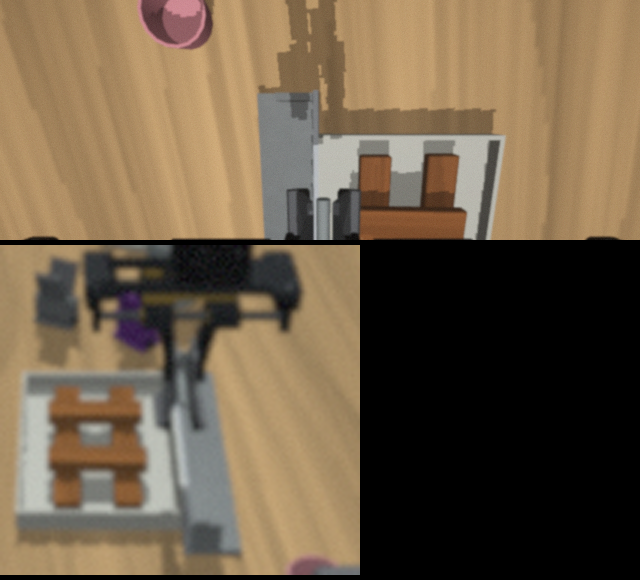

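Run:
```python
from h import *
f='side11.png'; u,v=px(f,(.665,-.1,.08)).astype(int); n=np.array([.9934,-.1144]); t=np.array([.1144,.9934]); p=np.array([.6634,-.1004])
for z in (.088,.098,.108,.132):
  for a in (-.013,0,.013):
    q=(px(f,(*(p+a*n-.025*t),z))-[u-60,v-60])*3; print(z,a,q.round(),end=' ')
  print()
f='wrist11.png'
for z in (.088,.098,.108,.132):
  print(z,[px(f,(*(p+a*n-.025*t),z)).round().tolist() for a in (-.013,0,.013)])
```

```text
0.088 -0.013 [167. 192.] 0.088 0 [181. 192.] 0.088 0.013 [195. 192.] 
0.098 -0.013 [168. 183.] 0.098 0 [182. 183.] 0.098 0.013 [195. 183.] 
0.108 -0.013 [168. 174.] 0.108 0 [182. 175.] 0.108 0.013 [196. 175.] 
0.132 -0.013 [170. 154.] 0.132 0 [184. 154.] 0.132 0.013 [198. 154.] 
0.088 [[341.0, 183.0], [322.0, 183.0], [303.0, 183.0]]
0.098 [[342.0, 186.0], [322.0, 186.0], [302.0, 186.0]]
0.108 [[343.0, 189.0], [322.0, 189.0], [302.0, 189.0]]
0.132 [[346.0, 199.0], [322.0, 199.0], [299.0, 199.0]]
```

The clip hangs upright and open: pin end at (323,199) as predicted, jaw tips at base height 0.098, so it hasn't slipped. I'll lower it over the edge.

play_rows(plan="0 0 0 1 -1.6 0 20;0 0 0 1 -1.6 20 20;0 0 0 1 -1.6 35 20;0 0 0 1 -1.6 45 20;0 0 0 1 -1.6 54 20;0 0 0 1 -1.6 62 20;0 0 0 1 -1.6 68 20;0 0 0 1 -1.6 72 20;0 0 0 1 -1.6 72 20;0 0 0 1 -1.6 72 20;0 0 0 1 -1.6 72 20")

```text
t: 33.95
eef_pos: [0.6656, -0.1025, 0.0805]
orientation: [[-0.117, -0.993, 0.001], [-0.993, 0.117, 0.002], [-0.002, -0.001, -1.0]]
force: [-0.0, -0.1, -0.5]
grip_width: 0.233
finger_force: 6.5
```

No contact force, so the edge is between the jaws. Release, rise and retreat towards clip B.

play_rows(plan="0 0 0 0 0 0 30;0 0 0 0 0 0 40;0 0 0 0 0 0 55;0 0 0 0 0 0 70;0 0 0 0 0 0 75;0 0 0 0 0 0 75;0 0 0 0 0 -25 75;0 0 0 0 0 -60 75;0 0 0 0 0 -100 75;0 0 0 0 0 -130 75;0 0 0 0 0 -130 75;0 0 0 0 0 -130 75")

```text
t: 35.15
eef_pos: [0.6652, -0.1026, 0.2108]
orientation: [[-0.117, -0.993, 0.002], [-0.993, 0.117, 0.003], [-0.003, -0.002, -1.0]]
force: [-1.2, 1.0, -0.5]
grip_width: 0.862
finger_force: 0.0
```

Run:
```python
from h import *
plan((.53,.225,.24,-90))
```

```text
at [ 0.6652 -0.1026  0.2108] yaw y 173.3
[1.000e-03 3.000e-03 1.454e+00] [-309.7  172.5  -28.6] rows>=9.7 q6 -1.97
```

play_rows(plan="0 0 -0.15 -25 15 -10 80;0 0 -0.3 -50 30 -20 80;0 0 -0.45 -80 45 -28 80;0 0 -0.6 -110 62 -28 80;0 0 -0.75 -140 80 -28 80;0 0 -0.9 -170 96 -28 80;0 0 -1.05 -200 112 -28 80;0 0 -1.2 -230 128 -28 80;0 0 -1.35 -260 145 -28 80;0 0 -1.5 -290 162 -28 80;0 0 -1.6 -310 172 -28 80;0 0 -1.688 -310 172 -28 80;0 0 -1.688 -310 172 -28 80;0 0 -1.688 -310 172 -28 80;0 0 -1.688 -310 172 -28 80")

```text
t: 36.65
eef_pos: [0.5305, 0.2245, 0.2379]
orientation: [[1.0, -0.002, -0.001], [-0.002, -1.0, 0.001], [-0.001, -0.001, -1.0]]
force: [-0.7, -0.2, -0.4]
grip_width: 0.92
finger_force: 0.0
```

Run:
```python
from h import *
snap('wrist','w12.png'); print(ctrl.observe()['eef_pos'],px('w12.png',(.58,.23,.05)))
snap('top','top12.png')
a=cv2.resize(cv2.imread('pics/w12.png')[:240,100:420],None,fx=2,fy=2,interpolation=cv2.INTER_CUBIC)[:400]
u,v=px('top12.png',(.665,-.1,.06)).astype(int)
b=cv2.resize(cv2.imread('pics/top12.png')[v-16:v+16,u-50:u+30],None,fx=6,fy=6,interpolation=cv2.INTER_CUBIC)
o=np.zeros((600,640,3),np.uint8); o[:400]=a; o[405:405+192,:480]=b; cv2.imwrite('pics/c12.png',o)
```

```text
[0.53056502 0.22446612 0.2380851 ] [317.07609349 135.40300394]
```

View pics/c12.png

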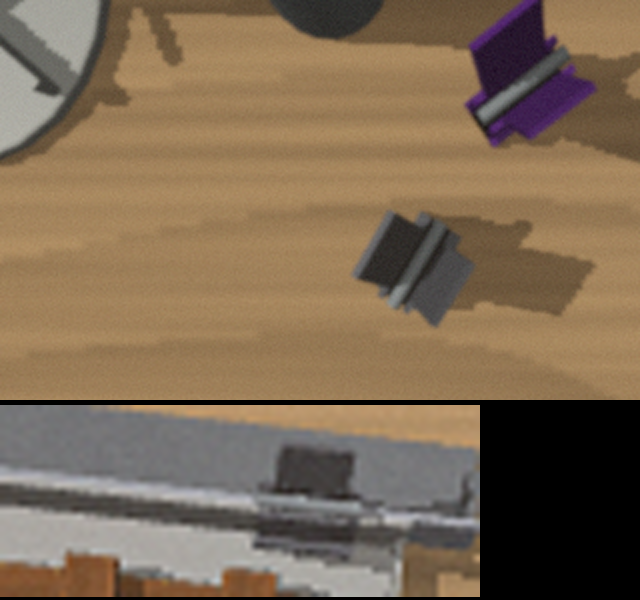

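Clip A sits upright across both the back wall and the rail (crop (310,500)). Clip B is at crop (415,265), turned about 30°. I've used all my pictures, so the rest is by numbers.

Run:
```python
from h import *
C=lambda p,z:c(p,z,'w12.png',(100,0),2)
T=np.array([C((390,211),.074),C((354,274),.074),C((474,266),.074),C((437,327),.074)]); print(T.round(4).tolist(),T.mean(0))
d=T[0]-T[1]+T[2]-T[3]; yaw=np.degrees(np.arctan2(d[1],d[0])); print('yaw',yaw,'spread',np.linalg.norm((T[0]+T[1]-T[2]-T[3])/2),'w',np.linalg.norm(T[0]-T[1]))
P=np.array([C((442,221),.036),C((397,302),.036)]); print(P.mean(0),np.linalg.norm(P[0]-P[1]),np.degrees(np.arctan2(*(P[0]-P[1])[::-1])))
m=T.mean(0)
plan((m[0],m[1],.16,yaw-90),(m[0],m[1],.053,yaw-90))
```

```text
[[0.6094, 0.2504], [0.5804, 0.2684], [0.5841, 0.2107], [0.5547, 0.2286]] [0.58217477 0.23954774]
yaw -31.563171101736863 spread 0.047222811831253354 w 0.03416409775207703
[0.58388017 0.23850743] 0.049028222387435726 -30.10851860249519
at [0.5307 0.2245 0.2383] yaw y -90.1
[-0.002  0.001  0.549] [ 51.5 -15.   78.3] rows>=3.7 q6 0.63
[-0.002  0.001  0.549] [ 51.5 -14.8 185.3] rows>=2.1 q6 0.63
```

play_rows(plan="0 0 0.14 12 -4 25 80;0 0 0.28 28 -8 50 80;0 0 0.42 44 -12 75 80;0 0 0.54 52 -14.5 80 80;0 0 0.54 52 -14.5 80 80;0 0 0.54 52 -14.5 120 80;0 0 0.54 52 -14.5 150 80;0 0 0.54 52 -14.5 175 80;0 0 0.54 52 -14.5 186 80;0 0 0.54 52 -14.5 186 80;0 0 0.54 52 -14.5 186 80;0 0 0.54 52 -14.5 186 60;0 0 0.54 52 -14.5 186 45;0 0 0.54 52 -14.5 186 35;0 0 0.54 52 -14.5 186 20;0 0 0.54 52 -14.5 186 20;0 0 0.54 52 -14.5 186 20;0 0 0.54 52 -14.5 186 20", newtons=20)

```text
t: 38.55
eef_pos: [0.5831, 0.2401, 0.054]
orientation: [[0.858, -0.513, 0.002], [-0.513, -0.858, 0.002], [0.0, -0.003, -1.0]]
force: [-2.1, 0.6, 6.5]
grip_width: 0.367
finger_force: 5.9
```

Run:
```python
from h import *
plan((.583,.239,.15,-121),(.6798,.0275,.15,173.4))
```

```text
at [0.5831 0.2401 0.054 ] yaw y -120.9
[-0.003 -0.     0.002] [  0.5   0.8 -96. ] rows>=1.9 q6 0.64
[-3.000e-03  1.000e-03  1.147e+00] [192.1 132.6 -96.2] rows>=7.6 q6 -0.16
```

play_rows(plan="0 0 0 0 0 0 20;0 0 0 0 0 0 20;0 0 0 0 0 0 20;0 0 0 0 0 0 20;0 0 0 0 0 0 20")

```text
t: 39.05
eef_pos: [0.582, 0.2387, 0.0537]
orientation: [[0.858, -0.514, -0.001], [-0.514, -0.858, -0.001], [-0.001, 0.001, -1.0]]
force: [-2.3, -3.7, 8.8]
grip_width: 0.235
finger_force: 12.5
```

play_rows(plan="0 0 0 0 0 -40 20;0 0 0 0 0 -80 20;0 0 0.1 10 7 -97 20;0 0 0.24 34 24 -97 20;0 0 0.38 58 42 -97 20;0 0 0.52 84 60 -97 20;0 0 0.66 110 78 -97 20;0 0 0.8 136 96 -97 20;0 0 0.94 164 114 -97 20;0 0 1.06 184 127 -97 20;0 0 1.147 192 132.5 -97 20;0 0 1.147 192 132.5 -97 20;0 0 1.147 192 132.5 -97 20;0 0 1.147 192 132.5 -97 20;0 0 1.147 192 132.5 -97 20")

```text
t: 40.55
eef_pos: [0.6789, 0.0284, 0.1493]
orientation: [[-0.114, -0.994, 0.0], [-0.994, 0.114, 0.002], [-0.002, -0.0, -1.0]]
force: [1.6, 0.9, -0.9]
grip_width: 0.233
finger_force: 6.9
```

Run:
```python
from h import *
s=ctrl.observe(); print(s['grip_width']*87,s['finger_force'])
plan((.6798,.0275,.080,173.4))
g=snap('wrist','w13.png'); p=np.array(s['eef_pos']); n=np.array([.9934,-.1144]); t=np.array([.1144,.9934])
f='w13.png'; b=p[2]-.0537
for z in (b+.034,): print('pin end predicted',px(f,(*(p[:2]-.025*t),z)).round(1))
u,v=px(f,(*(p[:2]-.025*t),b+.034)).astype(int); G=cv2.cvtColor(g['color'],cv2.COLOR_RGB2GRAY)
for r in range(v-16,v+24,4): print(r,G[r,u-48:u+49:3].tolist())
G=cv2.cvtColor(cv2.imread('pics/wrist11.png'),cv2.COLOR_BGR2GRAY); print('ref (w11, 322,199)')
for r in range(183,223,8): print(r,G[r,322-48:322+49:3].tolist())
```

```text
20.240362659307554 6.894260589033365
at [0.6789 0.0284 0.1493] yaw y 173.5
[-0.     0.002  0.001] [ 1.  -0.9 69.3] rows>=1.4 q6 -0.16
pin end predicted [322.2 199.6]
183 [127, 128, 130, 126, 125, 127, 132, 130, 128, 129, 125, 125, 126, 127, 185, 189, 193, 193, 192, 191, 192, 191, 191, 192, 189, 196, 193, 149, 95, 102, 102, 104, 105]
187 [130, 125, 126, 124, 126, 126, 122, 126, 119, 117, 119, 115, 124, 138, 186, 192, 192, 193, 189, 189, 191, 190, 184, 177, 180, 188, 189, 190, 133, 83, 97, 102, 102]
191 [126, 127, 126, 128, 113, 63, 71, 71, 46, 34, 26, 31, 95, 140, 179, 191, 191, 190, 190, 189, 196, 182, 45, 27, 32, 37, 70, 76, 69, 72, 103, 101, 104]
195 [129, 124, 124, 126, 114, 90, 102, 97, 51, 49, 45, 32, 82, 119, 183, 186, 192, 191, 193, 190, 189, 176, 34, 48, 45, 51, 88, 104, 102, 76, 98, 101, 100]
199 [129, 123, 122, 127, 120, 89, 101, 101, 52, 50, 51, 42, 81, 116, 151, 82, 73, 75, 94, 176, 193, 129, 46, 50, 50, 47, 78, 106, 99, 84, 100, 104, 102]
203 [127, 128, 129, 128, 117, 87, 104, 97, 55, 47, 55, 54, 55, 105, 138, 132, 149, 146, 123, 167, 85, 55, 50, 47, 47, 55, 94, 105, 100
[... 719 characters left out ...]
, 124, 156, 186, 186, 187, 185, 187, 184, 186, 187, 187, 188, 188, 155, 125, 128, 80, 88, 94, 97, 97]
191 [127, 126, 122, 125, 95, 71, 89, 80, 45, 32, 28, 29, 108, 137, 187, 187, 186, 187, 183, 187, 191, 139, 24, 29, 30, 47, 80, 86, 66, 69, 73, 73, 68]
199 [127, 126, 131, 126, 106, 93, 95, 86, 47, 47, 47, 44, 85, 147, 145, 70, 69, 71, 83, 176, 175, 81, 45, 50, 52, 56, 93, 99, 83, 60, 63, 63, 63]
207 [125, 127, 124, 125, 108, 88, 99, 93, 57, 49, 41, 59, 67, 122, 139, 131, 148, 144, 115, 155, 69, 68, 50, 46, 47, 63, 99, 102, 85, 42, 37, 43, 45]
215 [126, 129, 124, 125, 118, 86, 99, 94, 51, 50, 49, 54, 58, 108, 142, 130, 145, 141, 113, 162, 48, 56, 46, 49, 54, 67, 97, 98, 78, 96, 100, 102, 102]
```

Same pattern as clip A: upright, open, no slip. Lower it and check the force.

play_rows(plan="0 0 0 1 -1 0 20;0 0 0 1 -1 20 20;0 0 0 1 -1 35 20;0 0 0 1 -1 45 20;0 0 0 1 -1 54 20;0 0 0 1 -1 62 20;0 0 0 1 -1 66 20;0 0 0 1 -1 69.3 20;0 0 0 1 -1 69.3 20;0 0 0 1 -1 69.3 20;0 0 0 1 -1 69.3 20")

```text
t: 41.7
eef_pos: [0.6804, 0.0265, 0.0805]
orientation: [[-0.116, -0.993, 0.001], [-0.993, 0.116, 0.002], [-0.002, -0.001, -1.0]]
force: [0.7, 0.0, -0.9]
grip_width: 0.234
finger_force: 6.9
```

play_rows(plan="0 0 0 0 0 0 30;0 0 0 0 0 0 40;0 0 0 0 0 0 55;0 0 0 0 0 0 70;0 0 0 0 0 0 75;0 0 0 0 0 0 75;0 0 0 0 0 -25 75;0 0 0 0 0 -60 75;0 0 0 0 0 -100 75;0 0 0 0 0 -140 75;0 0 0 40 40 -170 75;0 0 0 40 80 -200 75;0 0 0 40 120 -200 75;0 0 0 40 150 -200 75;0 0 0 40 150 -200 75;0 0 0 40 150 -200 75;0 0 0 40 150 -200 75")

```text
t: 43.4
eef_pos: [0.5271, 0.0038, 0.2797]
orientation: [[-0.116, -0.993, 0.001], [-0.993, 0.116, 0.002], [-0.002, -0.0, -1.0]]
force: [0.1, -0.1, 0.3]
grip_width: 0.866
finger_force: 0.0
```

Run:
```python
from h import *
f='w14.png'; g=snap('wrist',f); s=ctrl.observe(); print(np.round(s['eef_pos'],3),np.round(s['force'],1))
H=cv2.cvtColor(g['color'],cv2.COLOR_RGB2HSV).astype(int); 
n=np.array([.9934,-.1144]); t=np.array([.1144,.9934]); m=np.array([.672,-.040])
# wood blobs (crib) and expected clip pixels
M=((H[...,0]<13)&(H[...,1]>120)&(H[...,2]<175)).astype(np.uint8); M[235:]=0
k,l,st,ce=cv2.connectedComponentsWithStats(M)
for i in range(1,k):
    if st[i,4]>400: print('wood',st[i],w(f,*ce[i],.02).round(3))
G=cv2.cvtColor(g['color'],cv2.COLOR_RGB2GRAY)
for a in (.068,-.062):
    for z in (.06,.1): print(a,z,[px(f,(*(m+a*t+b*n),z)).round().tolist() for b in (-.023,0,.023)])
```

```text
[0.527 0.004 0.279] [ 0.1 -0.7  0.3]
wood [ 222   68   89  158 5339] [ 0.595 -0.032  0.02 ]
0.068 0.06 [[217.0, 209.0], [198.0, 209.0], [179.0, 209.0]]
0.068 0.1 [[206.0, 220.0], [185.0, 220.0], [164.0, 220.0]]
-0.062 0.06 [[207.0, 95.0], [186.0, 95.0], [165.0, 95.0]]
-0.062 0.1 [[193.0, 93.0], [170.0, 93.0], [146.0, 93.0]]
```

Run:
```python
from h import *
G=cv2.imread('pics/w14.png',0)
for r in (82,93,104,150,203,213,223): print(r,cv2.blur(G,(3,3))[r,130:245:4].tolist())
# tray front/right corner check vs earlier pictures; top-view difference around clips
a,b=[cv2.imread('pics/'+x,0).astype(int) for x in ('top12.png','top0.png')]
g=snap('top','top14.png'); d=cv2.imread('pics/top14.png',0).astype(int)
for q in ((.6798,.0275,.07),(.6649,-.1016,.07)):
    u,v=px('top14.png',q).astype(int); print(q,u,v); print(d[v-8:v+10:2,u-14:u+15:2])
```

```text
82 [159, 145, 144, 149, 106, 54, 50, 52, 51, 50, 50, 51, 72, 108, 58, 37, 40, 40, 68, 81, 112, 139, 179, 178, 149, 89, 90, 91, 91]
93 [165, 153, 145, 144, 128, 70, 52, 52, 51, 51, 50, 51, 52, 116, 79, 36, 41, 44, 57, 90, 95, 138, 178, 176, 127, 89, 88, 90, 88]
104 [166, 165, 148, 144, 144, 89, 51, 52, 52, 51, 50, 49, 52, 108, 96, 39, 40, 45, 46, 92, 102, 178, 178, 177, 146, 73, 63, 60, 63]
150 [156, 160, 165, 166, 155, 148, 150, 155, 164, 129, 119, 120, 119, 117, 118, 156, 178, 87, 65, 66, 93, 128, 175, 179, 178, 175, 97, 89, 87]
203 [155, 156, 147, 148, 157, 165, 167, 160, 143, 112, 70, 50, 50, 51, 52, 56, 118, 43, 39, 40, 44, 77, 87, 176, 178, 177, 103, 92, 92]
213 [152, 158, 153, 144, 149, 159, 166, 166, 133, 64, 51, 50, 51, 50, 51, 51, 113, 85, 37, 40, 45, 69, 81, 171, 177, 178, 135, 86, 86]
223 [154, 152, 157, 146, 142, 151, 160, 167, 158, 87, 51, 50, 49, 50, 49, 51, 92, 98, 39, 41, 43, 59, 128, 145, 143, 136, 162, 123, 94]
(0.6798, 0.0275, 0.07) 302 155
[[70 68 68 70 69 67 69 64 67 70 67 61 63 54 56]
 [71 67 71 65 67 67 69 63 67 68 69 57 60 57 52]
 [73 67 68 67 70 68 67 68 64 6
[... 206 characters left out ...]
56]
 [65 66 69 69 68 70 68 66 69 70 64 59 58 59 58]
 [73 68 74 73 66 67 63 70 69 68 65 62 57 57 55]]
(0.6649, -0.1016, 0.07) 346 159
[[117 117 115 118 117  60  73  68  89  93 104 116 114 114 115]
 [116 115 113 116 114  55  57  61  55  58  58 119 118 111 118]
 [119 119 115 118 116  57  58  55  61  57  59 123 117 118 114]
 [ 79  79  82  68  76  70  64  61  59  56  54 121 120 118 114]
 [166 169 168 141 141 137 137  94  87  50  32  53 117 117 117]
 [ 79  99 127 118  79  77  86 106 112 120 130 141 104 147  97]
 [ 72  71  71  52  58  50  67  76  97  90 107  92 147 115 170]
 [117 169 142  57  56  52  54  52  51  50  44  69  71  70  68]
 [110 112 114  54  75  85 100 102  97  97  85 106  92  80  89]]
```

Both clips show the same upright profile at their planned places, the crib is intact, and the robot is clear. I'm handing the job in.

```bash
python3 -c "
from workcell import ctrl
print(ctrl.job_done())"
```

```text
the job is handed in; nothing more can be done
None
```

I handed the job in with the tray flat and centred on the rail, the crib built, and both clips (there were only two) over the wall and rail. The last clip and the final state I checked only by camera numbers and force readings, since my picture allowance was used up; the hand-in gave no verdict.

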